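# Rack the rinsed polishing blocks in reverse order

## Robot

A 6-joint arm with a two-finger parallel gripper is mounted at the origin on the work surface. World frame = base frame: x ahead of the robot, y to its left, z up, the work surface at z = 0. Lengths are in m, angles in rad, forces in N, time in s.
With the tool pointing down it reaches from about 0.3 to 0.85 m from the base axis. Payload 4.2 kg.
Tool frame: the origin (TCP) lies midway between the tips of the shut fingers; the grasp point (between the pads) lies 19 mm behind it; z points along the fingers, y is the line along which they close (so a half turn about z gives the same grasp; the last joint's range is limited). The gripper opens to 91 mm and grips with 3 to 60 N. Pads are 32 mm wide; open, the fingers measure 118 mm over their backs; the gripper's body (76 mm by 178 mm) begins 60 mm behind the grasp point.
Start: joints at [-1.346, 0.32, 1.565, -0, 1.257, -0.02], TCP at [0.139, -0.558, 0.214] pointing down, gripper open.
Joint ranges: [-3.11, 3.11], [-0.84, 2.01], [0.21, 2.61], [-1.34, 4.49], [0.05, 2.63], [-2.56, 2.56]. Speed limits (rad/s): [2.57, 2.57, 3.14, 3.14, 3.14, 3.14].

## Interface

Orientations are given as a unit quaternion [w, x, y, z].
In Python, from station import status, eyes, job gives the robot as it stands. The module is installed in compiled form; this text tells all that it offers.
- The arm moves only by the shell command python3 -m inch 'ROWS' [FORCE]. ROWS is JSON, a list of rows, each an object of numbers: "claw": the opening, from 0 (shut) to 1 (fully open); "tx", "ty", "tz": the shift along the tool's x, y, z in m; "roll": the turn about the tool's z in rad. A call has 1 to 5 rows; each row is the pose to reach, as a shift and turn from the pose commanded when the call began, along the tool's axes at that moment; what a row does not reach only later rows make up. A row lasts 1/8 s, in which the tool goes at most 62.5 mm and 10.7 degrees, less where a joint would pass 70% of its speed; a pose out of reach is approached as far as the arm can. A call with a gripper value outside its range is refused whole. The fingers move at their own pace and stop on an object; FORCE is the grip in N (left out, the last holds). Time passes only in rows, so rows that repeat a pose let the fingers close. It gives the time, the measured TCP pose, the force, the opening and the grip force at its end, in the units of the state.
- status.read_state(): the state, without advancing time (a new reading comes with each control period).
- eyes.get_image(name): name is "scene" or "top" or "wrist"; returns a dict with "img" (420x560x3 uint8, red, green, blue), "K" (3x3 intrinsics, pixels), "rvec" (rotation vector, rad) and "tvec" (3), from world to camera coordinates, as OpenCV has them; the wrist camera has in their place "mount" (4x4, takes a point from camera to tool coordinates, whose origin is the TCP and whose axes are the flange's). Camera axes: x right, y down, z forward; pixel columns grow to the right and rows downward; lengths in m; the calibration is good to about 2 mm. A picture is of the moment at which its call begins: read the wrist's pose just before it. There is no depth.
- job.sign_off(): hands the job in; it is judged then, once.
The state is a dict: "time_s": time; "qpos": joint angles; "dq": joint speeds; "joint_torque": joint torques, N m; "position": TCP position; "ee_rot": TCP orientation; "ft_force": force on the tool from outside, world axes, zero at the start; "wrist_torque": the same for the moment, N m; "opening": opening from 0.0 (shut) to 1.0 (fully open); "grasp_force": force on a finger pad.
Only numpy, scipy, OpenCV 4.12 (cv2) and the standard library are available. Lean on these libraries where they do the work, as an engineer would, in place of code of your own. Each camera call takes 0.05 s, during which the arm holds its last target. There are 200 camera calls.

## Task

The four colour-coded hand polishing blocks have been rinsed and stand in a row on the drip tray. Move them to the wooden storage rack in reverse order: as seen from the robot, the leftmost block of the tray goes into the rightmost bay, the next into the bay beside it, and so on. Set each down gently, without dropping it, so that it stands upright and lengthwise on the floor of its own bay, and let go.

Things in the scene. Friction and masses are not known exactly. Their poses are not given: they have to be found in the camera images.
- drip_tray: stainless drip tray, a flat plate 118 (its x) x 300 (its y) x 8 mm, fixed to the bench; origin at the centre of its underside, z up. Its four places lie at y = +105, +35, -35, -105 mm (+y is the robot's left), each carrying one coloured holder. It stands either in the row near the robot or in the far row, turned a little.
- storage_rack: empty plywood rack, dark dividers, 114 (x) x 285 (y) mm, fixed, turned a little, in the row (near or far) where the tray is not; origin at centre of underside, z up, +y to the robot's left. Floor 8 mm thick; four open bays centred at x = 0, y = +105, +35, -35, -105 mm, each 104 (x) x 65 (y) mm inside; walls 5 mm thick, 8 mm above the floor. Block x goes along rack x, about 10 mm play each side.
- block_green: green hand polishing block, loose, 0.2 kg: base 84 (x) x 46 (y) x 18 mm with a grip ridge on the middle of its top, 66 (x) x 22 (y) mm, reaching 50 mm over the underside; grip across the ridge (fingers close along y). Origin at centre of underside, z up. Starts upright on the holder of its colour, x along the tray's x; neighbours 70 mm apart, centre to centre.
- block_red: red hand polishing block, loose, 0.2 kg: base 84 (x) x 46 (y) x 18 mm with a grip ridge on the middle of its top, 66 (x) x 22 (y) mm, reaching 50 mm over the underside; grip across the ridge (fingers close along y). Origin at centre of underside, z up. Starts upright on the holder of its colour, x along the tray's x; neighbours 70 mm apart, centre to centre.
- block_yellow: yellow hand polishing block, loose, 0.2 kg: base 84 (x) x 46 (y) x 18 mm with a grip ridge on the middle of its top, 66 (x) x 22 (y) mm, reaching 50 mm over the underside; grip across the ridge (fingers close along y). Origin at centre of underside, z up. Starts upright on the holder of its colour, x along the tray's x; neighbours 70 mm apart, centre to centre.
- block_blue: blue hand polishing block, loose, 0.2 kg: base 84 (x) x 46 (y) x 18 mm with a grip ridge on the middle of its top, 66 (x) x 22 (y) mm, reaching 50 mm over the underside; grip across the ridge (fingers close along y). Origin at centre of underside, z up. Starts upright on the holder of its colour, x along the tray's x; neighbours 70 mm apart, centre to centre.
- holder_green: green holder, fixed on the drip tray; stays there and marks where the green block stood at the start; its place in the row varies. Plate 114 (x) x 58 (y) x 8 mm with two lips 6 mm high, 60 mm long, along its y sides, 50 mm apart inside; origin at centre of underside, 8 mm above the bench; the block's underside starts 16 mm above the bench.
- holder_red: red holder, fixed on the drip tray; stays there and marks where the red block stood at the start; its place in the row varies. Plate 114 (x) x 58 (y) x 8 mm with two lips 6 mm high, 60 mm long, along its y sides, 50 mm apart inside; origin at centre of underside, 8 mm above the bench; the block's underside starts 16 mm above the bench.
- holder_yellow: yellow holder, fixed on the drip tray; stays there and marks where the yellow block stood at the start; its place in the row varies. Plate 114 (x) x 58 (y) x 8 mm with two lips 6 mm high, 60 mm long, along its y sides, 50 mm apart inside; origin at centre of underside, 8 mm above the bench; the block's underside starts 16 mm above the bench.
- holder_blue: blue holder, fixed on the drip tray; stays there and marks where the blue block stood at the start; its place in the row varies. Plate 114 (x) x 58 (y) x 8 mm with two lips 6 mm high, 60 mm long, along its y sides, 50 mm apart inside; origin at centre of underside, 8 mm above the bench; the block's underside starts 16 mm above the bench.
There are look-alikes about, which are no part of the job. Of the things shaped like the block_red, the red one is meant.

How it is judged:
At the end, for the whole second after the job is handed in: Each block stands in the rack bay mirroring its holder: rack-frame y = minus the holder's tray-frame y within 13 mm, x within 14 mm of the bay centre, underside within 4 mm of the bay floor, tilt below 0.08 rad, length within 0.35 rad of the bay's; released, at rest (((y of holder_green in the frame of drip_tray between 0.085 and 0.125 m and y of block_green in the frame of storage_rack between -0.118 and -0.092 m) or (y of holder_green in the frame of drip_tray between 0.015 and 0.055 m and y of block_green in the frame of storage_rack between -0.048 and -0.022 m) or (y of holder_green in the frame of drip_tray between -0.055 and -0.015 m and y of block_green in the frame of storage_rack between 0.022 and 0.048 m) or (y of holder_green in the frame of drip_tray between -0.125 and -0.085 m and y of block_green in the frame of storage_rack between 0.092 and 0.118 m)) and x of block_green in the frame of storage_rack between -0.014 and 0.014 m and z of block_green in the frame of storage_rack between 0.004 and 0.012 m and angle between each of block_green, block_red, block_yellow, block_blue's own z axis and vertical below 0.08 rad and angle between the x axis of each of block_green, block_red, block_yellow, block_blue and the x axis of storage_rack, either way round below 0.35 rad and linear speed of each of block_green, block_red, block_yellow, block_blue below 0.02 m/s and angular speed of each of block_green, block_red, block_yellow, block_blue below 0.2 rad/s and ((y of holder_red in the frame of drip_tray between 0.085 and 0.125 m and y of block_red in the frame of storage_rack between -0.118 and -0.092 m) or (y of holder_red in the frame of drip_tray between 0.015 and 0.055 m and y of block_red in the frame of storage_rack between -0.048 and -0.022 m) or (y of holder_red in the frame of drip_tray between -0.055 and -0.015 m and y of block_red in the frame of storage_rack between 0.022 and 0.048 m) or (y of holder_red in the frame of drip_tray between -0.125 and -0.085 m and y of block_red in the frame of storage_rack between 0.092 and 0.118 m)) and x of block_red in the frame of storage_rack between -0.014 and 0.014 m and z of block_red in the frame of storage_rack between 0.004 and 0.012 m and ((y of holder_yellow in the frame of drip_tray between 0.085 and 0.125 m and y of block_yellow in the frame of storage_rack between -0.118 and -0.092 m) or (y of holder_yellow in the frame of drip_tray between 0.015 and 0.055 m and y of block_yellow in the frame of storage_rack between -0.048 and -0.022 m) or (y of holder_yellow in the frame of drip_tray between -0.055 and -0.015 m and y of block_yellow in the frame of storage_rack between 0.022 and 0.048 m) or (y of holder_yellow in the frame of drip_tray between -0.125 and -0.085 m and y of block_yellow in the frame of storage_rack between 0.092 and 0.118 m)) and x of block_yellow in the frame of storage_rack between -0.014 and 0.014 m and z of block_yellow in the frame of storage_rack between 0.004 and 0.012 m and ((y of holder_blue in the frame of drip_tray between 0.085 and 0.125 m and y of block_blue in the frame of storage_rack between -0.118 and -0.092 m) or (y of holder_blue in the frame of drip_tray between 0.015 and 0.055 m and y of block_blue in the frame of storage_rack between -0.048 and -0.022 m) or (y of holder_blue in the frame of drip_tray between -0.055 and -0.015 m and y of block_blue in the frame of storage_rack between 0.022 and 0.048 m) or (y of holder_blue in the frame of drip_tray between -0.125 and -0.085 m and y of block_blue in the frame of storage_rack between 0.092 and 0.118 m)) and x of block_blue in the frame of storage_rack between -0.014 and 0.014 m and z of block_blue in the frame of storage_rack between 0.004 and 0.012 m); the robot touches nothing.
It fails at once if the green block is dropped (falls free of the fingers faster than 0.75 m/s, a drop of about 30 mm) or tossed (contact force between block_green and the fingers below 0.05 N and linear speed of block_green above 0.75 m/s).
It fails at once if the red block is dropped (falls free of the fingers faster than 0.75 m/s, a drop of about 30 mm) or tossed (contact force between block_red and the fingers below 0.05 N and linear speed of block_red above 0.75 m/s).
It fails at once if the yellow block is dropped (falls free of the fingers faster than 0.75 m/s, a drop of about 30 mm) or tossed (contact force between block_yellow and the fingers below 0.05 N and linear speed of block_yellow above 0.75 m/s).
It fails at once if the blue block is dropped (falls free of the fingers faster than 0.75 m/s, a drop of about 30 mm) or tossed (contact force between block_blue and the fingers below 0.05 N and linear speed of block_blue above 0.75 m/s).
It also fails if it takes over 115 s, if anything falls off the work surface, if the arm or the gripper's body presses on something with over 40 N, if the wrist force passes 120 N, or if a joint passes its speed limit or range.

## Working session

There is one attempt and no reset: what is moved stays moved. The work goes in short steps, Python scripts to look and compute and a shell command to move; the robot and the scene stay as the last step left them, time stands still between calls to the robot, and variables do not carry over. Pictures are saved under pics/ and viewed, at most 14 in all, crops included, and the job is handed in when it is done.

```bash
mkdir -p pics
python3 - <<'E'
from station import status, eyes
import cv2, json, numpy as np
s=status.read_state(); print(s)
for n in("top","scene"):
    d=eyes.get_image(n); cv2.imwrite(f"pics/{n}0.png",d["img"][:,:,::-1])
    np.savez(f"{n}.npz",**d); print(n,d["K"],d["rvec"],d["tvec"])
E
```

```text
{'time_s': 0.0, 'qpos': array([-1.34598675e+00,  3.20299497e-01,  1.56567455e+00, -2.91950960e-05,
        1.25742466e+00, -1.99830353e-02]), 'dq': array([-1.41266647e-03,  1.91201234e-05, -2.09288968e-04,  4.68423803e-04,
        1.59234952e-04, -5.79483150e-04]), 'joint_torque': array([-4.73939019e-05, -4.12464237e+01, -2.31975389e+01,  7.29007297e-02,
        4.58333921e-02, -1.52636926e-04]), 'position': array([ 0.13924051, -0.55735536,  0.21311768]), 'ee_rot': array([-8.96878460e-04,  9.92517963e-01,  1.22095365e-01, -1.06130436e-04]), 'ft_force': array([-0.06189008,  0.13242255,  0.18999466]), 'wrist_torque': array([ 0.0160631 ,  0.01114599, -0.01498396]), 'grasp_force': 0.0, 'opening': 1.0000028555767337}
top [[397.58663881   0.         284.28969936]
 [  0.         397.58663881 210.86869832]
 [  0.           0.           1.        ]] [ 2.18459706 -2.16181584  0.13092545] [-0.07172779  0.56531625  0.83989773]
scene [[516.10945817   0.         278.61597583]
 [  0.         516.10945817 200.83031058]
 [  0.           0.           1.        ]] [ 1.42268234  2.27710369 -0.7895692 ] [ 0.31260239 -0.35152356  1.43362011]
```

View pics/top0.png

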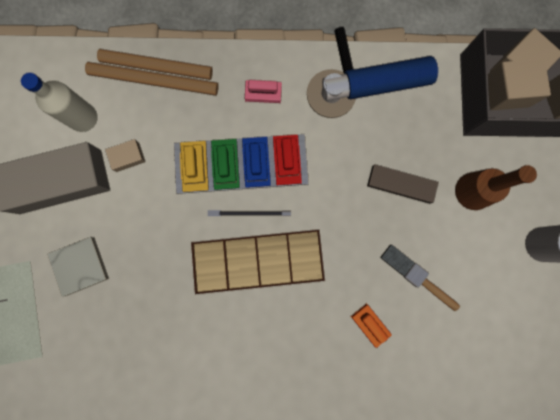

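View pics/scene0.png

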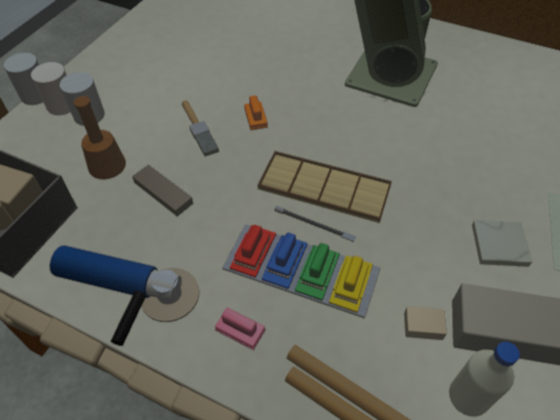

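Top view: tray in the far row (x 175–307, y 135–192), rack near (192–324, 231–293). Three candidates are red-like: red block on the tray (288,160), pink (264,91) and orange (371,326). The one on the tray with a red holder fits. I'll confirm it with a crop.

```bash
cat > h.py <<'E'
import numpy as np, cv2
from scipy.spatial.transform import Rotation as R
def pix2w(d,uv,z):
    Rm=cv2.Rodrigues(np.array(d["rvec"]))[0]; t=np.array(d["tvec"]).ravel(); c=-Rm.T@t
    r=(np.c_[np.array(uv,float),np.ones(len(uv))]@np.linalg.inv(d["K"]).T)@Rm
    return c+r*((z-c[2])/r[:,2])[:,None]
def w2pix(d,P):
    return cv2.projectPoints(np.array(P,float),np.array(d["rvec"]),np.array(d["tvec"]),np.array(d["K"]),None)[0][:,0]
def wristcam(s,d):
    T=np.eye(4);q=s["ee_rot"];T[:3,:3]=R.from_quat([q[1],q[2],q[3],q[0]]).as_matrix();T[:3,3]=s["position"]
    W=np.linalg.inv(T@d["mount"]); return dict(K=d["K"],rvec=cv2.Rodrigues(W[:3,:3])[0],tvec=W[:3,3])
E
python3 - <<'E'
import cv2,numpy as np
from h import *
im=cv2.imread("pics/top0.png")[125:300,165:335]
cv2.imwrite("pics/crop.png",cv2.resize(im,None,fx=3.4,fy=3.4,interpolation=cv2.INTER_CUBIC))
d=np.load("top.npz"); print(pix2w(d,[[264,91],[288,160],[194,165],[258,262]],0.02))
E
```

```text
[[ 0.84249018 -0.01683051  0.02      ]
 [ 0.68222924 -0.07316254  0.02      ]
 [ 0.66806159  0.13700231  0.02      ]
 [ 0.45421275 -0.00960588  0.02      ]]
```

View pics/crop.png

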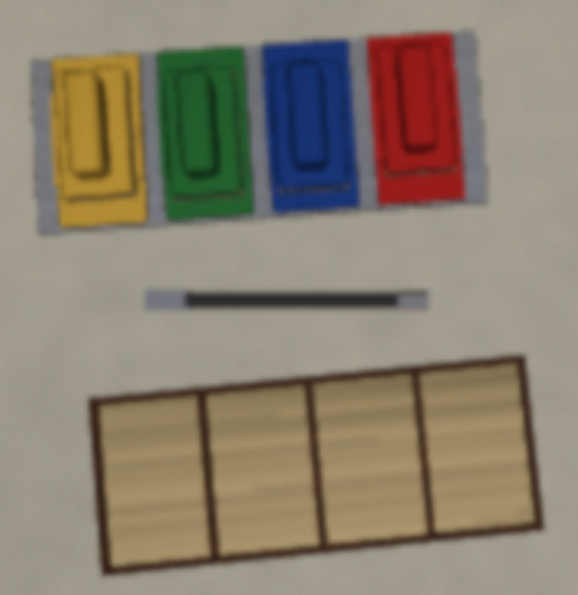

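Confirmed: the red block at (288,160) sits on the red holder in the tray. Order left to right is yellow, green, blue, red, so they go to rack y = -105, -35, +35, +105. Next I'll fit both poses.

```bash
cat >> h.py <<'E'
def fit(W,L,Wd):
    # corners: far-left, far-right, near-right, near-left
    M=np.array([[L/2,Wd/2],[L/2,-Wd/2],[-L/2,-Wd/2],[-L/2,Wd/2]]); W=W[:,:2]; c=W.mean(0)
    a=np.angle(np.sum((W-c)@[1,1j]*np.conj(M@[1,1j]))); 
    r=np.array([[np.cos(a),-np.sin(a)],[np.sin(a),np.cos(a)]]); return c,a,(W-c-M@r.T)
def go(x,y,z,yaw):
    from station import status
    s=status.read_state();q=s["ee_rot"];r=R.from_quat([q[1],q[2],q[3],q[0]]).as_matrix()
    cur=np.arctan2(r[1,0],r[0,0]); t=r.T@(np.array([x,y,z])-s["position"])
    print("t=%.2f"%s["time_s"],"pos",s["position"].round(4),"yaw %.4f"%cur,"SHIFT",t.round(4),"roll %.4f"%((cur-yaw+np.pi/2)%np.pi-np.pi/2),"open %.2f grip %.1f"%(s["opening"],s["grasp_force"]))
E
python3 - <<'E'
from h import *
d=np.load("top.npz"); f=lambda p:np.array(p)/3.4+[165,125]-.35
for n,p,z,L,W in(("tray",[(32,60),(475,30),(487,202),(40,235)],.008,.118,.3),("rack",[(90,399),(523,356),(543,527),(105,573)],.016,.114,.285)):
    c,a,e=fit(pix2w(d,f(p),z),L,W); print(n,c,a,e.round(4).tolist())
    for y in(.105,.035,-.035,-.105): print(y,c+y*np.array([-np.sin(a),np.cos(a)]))
    if n=="tray": go(*(c+.105*np.array([-np.sin(a),np.cos(a)])),.2,a)
E
```

```text
tray [0.67624952 0.03352589] 0.08414514799872476 [[0.0004, -0.0013], [0.0, 0.0005], [0.0, 0.0019], [-0.0005, -0.0012]]
0.105 [0.6674247  0.13815439]
0.035 [0.67330792 0.06840206]
-0.035 [ 0.67919113 -0.00135028]
-0.105 [ 0.68507434 -0.07110261]
t=0.10 pos [ 0.1393 -0.5574  0.2132] yaw 0.2448 SHIFT [ 0.681  -0.5468  0.0141] roll 0.1607 open 1.00 grip 0.0
rack [ 0.45661477 -0.00851076] 0.11172430378865053 [[-0.001, -0.0011], [-0.0019, 0.0015], [0.0013, 0.0013], [0.0016, -0.0017]]
0.105 [0.44490811 0.0958346 ]
0.035 [0.45271255 0.02627103]
-0.035 [ 0.46051699 -0.04329254]
-0.105 [ 0.46832143 -0.11285611]
```

```bash
python3 -m inch '[{"tx":0.045,"ty":-0.036,"claw":0.5},{"tx":0.09,"ty":-0.072,"claw":0.5},{"tx":0.135,"ty":-0.108,"claw":0.5},{"tx":0.18,"ty":-0.145,"claw":0.5},{"tx":0.227,"ty":-0.182,"claw":0.5}]' 30
python3 -m inch '[{"tx":0.045,"ty":-0.036,"claw":0.5},{"tx":0.09,"ty":-0.072,"claw":0.5},{"tx":0.135,"ty":-0.108,"claw":0.5},{"tx":0.18,"ty":-0.145,"claw":0.5},{"tx":0.227,"ty":-0.182,"claw":0.5}]'
python3 -m inch '[{"tx":0.045,"ty":-0.036,"claw":0.5},{"tx":0.09,"ty":-0.072,"claw":0.5},{"tx":0.135,"ty":-0.108,"claw":0.5},{"tx":0.18,"ty":-0.145,"roll":0.08,"claw":0.5},{"tx":0.227,"ty":-0.182,"roll":0.16,"claw":0.5}]'
python3 -m inch '[{"claw":0.5},{"claw":0.5}]'
python3 - <<'E'
from h import *
from station import status,eyes
go(.6674,.1381,.2,.084)
s=status.read_state();d=eyes.get_image("wrist");cv2.imwrite("pics/w1.png",d["img"][:,:,::-1]);np.savez("w1.npz",**wristcam(s,d))
E
```

```text
t=0.10 pos [ 0.1393 -0.5574  0.2132] yaw 0.2448 SHIFT [ 0.681  -0.5468  0.0141] roll 0.1608 open 1.00 grip 0.0$[0]: bad value
$[0]: bad value
$[0]: bad value
$[0]: bad value
```

View pics/w1.png

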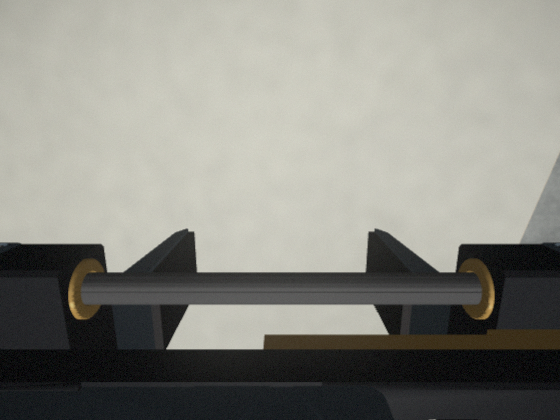

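The arm did not move; the picture shows only the bare bench between the fingers. The rows were refused, probably because every key is required.

```bash
python3 -m inch '[{"claw":0.5,"tx":0.045,"ty":-0.036,"tz":0,"roll":0},{"claw":0.5,"tx":0.09,"ty":-0.072,"tz":0,"roll":0},{"claw":0.5,"tx":0.135,"ty":-0.108,"tz":0,"roll":0},{"claw":0.5,"tx":0.18,"ty":-0.145,"tz":0,"roll":0},{"claw":0.5,"tx":0.227,"ty":-0.182,"tz":0,"roll":0}]' 30
```

```text
time_s: 0.78
position: [0.3162, -0.3247, 0.2139]
ee_rot: [0.0, 0.993, 0.122, 0.0]
ft_force: [1.4, -0.2, 0.1]
opening: 0.506
grasp_force: 0.0
```

```bash
python3 -m inch '[{"claw":0.5,"tx":0.045,"ty":-0.036,"tz":0,"roll":0},{"claw":0.5,"tx":0.09,"ty":-0.072,"tz":0,"roll":0},{"claw":0.5,"tx":0.135,"ty":-0.108,"tz":0,"roll":0},{"claw":0.5,"tx":0.18,"ty":-0.145,"tz":0,"roll":0},{"claw":0.5,"tx":0.227,"ty":-0.182,"tz":0,"roll":0}]' >/dev/null
python3 -m inch '[{"claw":0.5,"tx":0.045,"ty":-0.036,"tz":0,"roll":0},{"claw":0.5,"tx":0.09,"ty":-0.072,"tz":0,"roll":0},{"claw":0.5,"tx":0.135,"ty":-0.108,"tz":0,"roll":0},{"claw":0.5,"tx":0.18,"ty":-0.145,"tz":0,"roll":0.08},{"claw":0.5,"tx":0.227,"ty":-0.182,"tz":0,"roll":0.16}]'
python3 -m inch '[{"claw":0.5,"tx":0,"ty":0,"tz":0,"roll":0},{"claw":0.5,"tx":0,"ty":0,"tz":0,"roll":0},{"claw":0.5,"tx":0,"ty":0,"tz":0,"roll":0}]'
python3 - <<'E'
from h import *
from station import status,eyes
go(.6674,.1381,.2,.084)
s=status.read_state();d=eyes.get_image("wrist");cv2.imwrite("pics/w2.png",d["img"][:,:,::-1]);np.savez("w2.npz",**wristcam(s,d))
E
```

```text
time_s: 2.02
position: [0.6685, 0.1385, 0.2135]
ee_rot: [0.0, 0.999, 0.041, -0.0]
ft_force: [1.3, -0.1, -0.7]
opening: 0.503
grasp_force: 0.0
time_s: 2.4
position: [0.667, 0.1356, 0.2142]
ee_rot: [0.0, 0.999, 0.042, -0.0]
ft_force: [0.6, 0.4, 0.2]
opening: 0.5
grasp_force: 0.0
t=2.40 pos [0.667  0.1356 0.2142] yaw 0.0837 SHIFT [ 0.0006 -0.0025  0.0142] roll -0.0003 open 0.50 grip 0.0
```

View pics/w2.png

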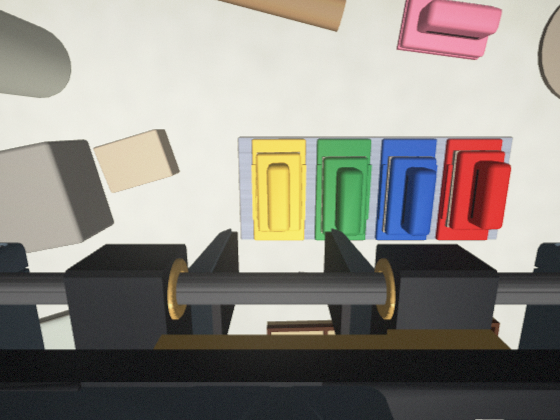

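The wrist view shows the tray with corners near (238,137), (512,136), (498,240), (240,241), and the yellow ridge top at about (279,199). The four blocks line up left to right as expected.

Run:
```python
from h import *
d=np.load("w2.npz")
c,a,e=fit(pix2w(d,[(238,137),(512,136),(498,240),(240,241)],.008),.118,.3);print(c,a,e.round(4).tolist())
print(pix2w(d,[(279,165),(279,233),(279,199)],.066))
print(w2pix(d,[[.6674,.1381,.066],[.7,.141,.066]]))
im=cv2.imread("pics/w2.png")[125:250,225:520];cv2.imwrite("pics/w2c.png",cv2.resize(im,None,fx=2.7,fy=2.7,interpolation=cv2.INTER_CUBIC))
```

```text
[0.67587702 0.03372103] 0.08809485237182076 [[0.0006, -0.001], [0.0001, 0.0016], [-0.0003, -0.0012], [-0.0004, 0.0007]]
[[0.70166875 0.14054589 0.066     ]
 [0.63517351 0.13506929 0.066     ]
 [0.66924849 0.13787573 0.066     ]]
[[278.61021789 200.85685889]
 [278.37228292 166.73852067]]
```

View pics/w2c.png

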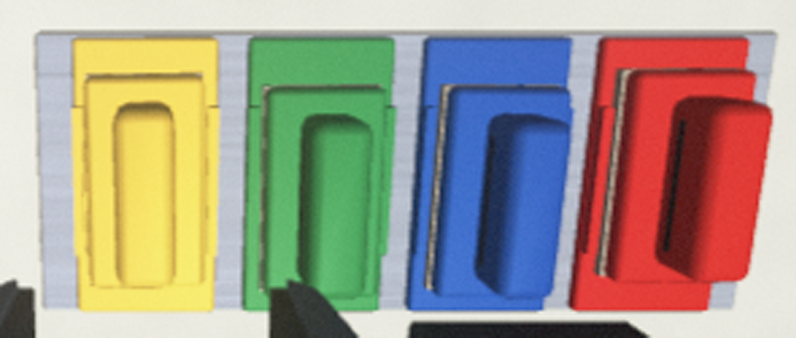

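Blocks sit a few mm off-centre along x; the ridges are clearly visible (yellow crop y 102–286, green 115–298, blue 115–297, red 98–282). I'll compute the ridge centres and go to yellow.

Run:
```python
from h import *
d=np.load("w2.npz")
p=np.array([(144,194),(343,206),(531,206),(736,190)])/2.7+[225,125]-.3
W=pix2w(d,p,.066);c=np.array([.6761,.0336]);a=.086
r=np.array([[np.cos(a),-np.sin(a)],[np.sin(a),np.cos(a)]])
print(W.round(4),((W[:,:2]-c)@r).round(4))
go(*W[0][:2],.04,.086)
```

```text
[[ 0.6716  0.139   0.066 ]
 [ 0.6731  0.0679  0.066 ]
 [ 0.6788  0.0012  0.066 ]
 [ 0.6906 -0.0702  0.066 ]] [[ 4.500e-03  1.054e-01]
 [ 0.000e+00  3.450e-02]
 [-1.000e-04 -3.250e-02]
 [ 5.500e-03 -1.047e-01]]
t=2.45 pos [0.6671 0.1356 0.2144] yaw 0.0835 SHIFT [ 0.0047 -0.0031  0.1744] roll -0.0025 open 0.50 grip 0.0
```

```bash
python3 -m inch '[{"claw":0.5,"tx":0.0045,"ty":-0.003,"tz":0.05,"roll":0},{"claw":0.5,"tx":0.0045,"ty":-0.003,"tz":0.1,"roll":0},{"claw":0.5,"tx":0.0045,"ty":-0.003,"tz":0.14,"roll":0},{"claw":0.5,"tx":0.0045,"ty":-0.003,"tz":0.165,"roll":0},{"claw":0.5,"tx":0.0045,"ty":-0.003,"tz":0.173,"roll":0}]'
python3 -m inch '[{"claw":0.5,"tx":0,"ty":0,"tz":0,"roll":0},{"claw":0,"tx":0,"ty":0,"tz":0,"roll":0},{"claw":0,"tx":0,"ty":0,"tz":0,"roll":0},{"claw":0,"tx":0,"ty":0,"tz":0,"roll":0},{"claw":0,"tx":0,"ty":0,"tz":0,"roll":0}]' 30
python3 -c "
from h import *
go(.4683,-.1129,.2,.112)"
```

```text
time_s: 3.08
position: [0.6707, 0.139, 0.0397]
ee_rot: [0.0, 0.999, 0.042, -0.001]
ft_force: [0.2, 0.8, 0.8]
opening: 0.501
grasp_force: 0.0
time_s: 3.7
position: [0.6724, 0.14, 0.042]
ee_rot: [0.0, 0.999, 0.042, 0.001]
ft_force: [0.1, -2.2, 5.3]
opening: 0.237
grasp_force: 30.0
t=3.70 pos [0.6724 0.14   0.042 ] yaw 0.0849 SHIFT [-0.2246  0.2347 -0.1582] roll -0.0271 open 0.24 grip 30.0
```

```bash
python3 -m inch '[{"claw":0,"tx":0,"ty":0,"tz":-0.03,"roll":0},{"claw":0,"tx":0,"ty":0,"tz":-0.07,"roll":0},{"claw":0,"tx":0,"ty":0,"tz":-0.11,"roll":0},{"claw":0,"tx":-0.025,"ty":0.026,"tz":-0.12,"roll":0},{"claw":0,"tx":-0.065,"ty":0.067,"tz":-0.12,"roll":0}]'
python3 -m inch '[{"claw":0,"tx":-0.04,"ty":0.042,"tz":0,"roll":0},{"claw":0,"tx":-0.08,"ty":0.084,"tz":0,"roll":0},{"claw":0,"tx":-0.12,"ty":0.126,"tz":0,"roll":0},{"claw":0,"tx":-0.145,"ty":0.152,"tz":0,"roll":-0.015},{"claw":0,"tx":-0.16,"ty":0.168,"tz":0,"roll":-0.027}]'
python3 -m inch '[{"claw":0,"tx":0,"ty":0,"tz":0,"roll":0},{"claw":0,"tx":0,"ty":0,"tz":0,"roll":0},{"claw":0,"tx":0,"ty":0,"tz":0,"roll":0}]'
python3 - <<'E'
from h import *
from station import status,eyes
go(.4683,-.1129,.033,.112)
s=status.read_state();d=eyes.get_image("wrist");np.savez("w3.npz",**wristcam(s,d));t=eyes.get_image("top")
cv2.imwrite("pics/w3.png",np.vstack([d["img"][::1,:,::-1][:300],cv2.resize(t["img"][210:310,160:347,::-1],(560,300))]))
E
```

```text
time_s: 4.32
position: [0.6133, 0.0685, 0.1612]
ee_rot: [-0.0, 0.999, 0.043, 0.001]
ft_force: [0.9, -0.8, -2.0]
opening: 0.24
grasp_force: 30.0
time_s: 4.95
position: [0.4658, -0.1138, 0.1604]
ee_rot: [-0.0, 0.998, 0.055, -0.001]
ft_force: [1.4, 0.1, -2.6]
opening: 0.238
grasp_force: 30.0
time_s: 5.32
position: [0.4682, -0.1122, 0.1608]
ee_rot: [-0.0, 0.998, 0.056, 0.0]
ft_force: [0.3, 0.3, -2.9]
opening: 0.238
grasp_force: 30.0
t=5.33 pos [ 0.4682 -0.1122  0.1608] yaw 0.1128 SHIFT [-0.      0.0007  0.1278] roll 0.0008 open 0.24 grip 30.0
```

View pics/w3.png

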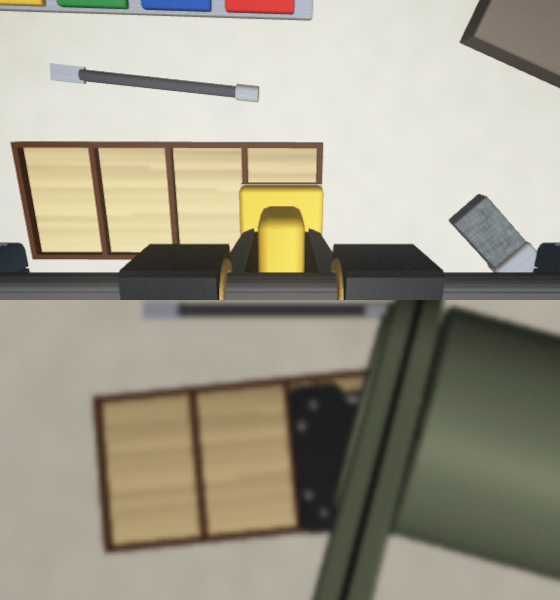

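The wrist view shows yellow held above the right bay, with rack far corners at (12,143), (322,143) and near-left (35,259). The top view is blocked by the arm on the right.

```bash
python3 - <<'E'
from h import *
d=np.load("w3.npz"); c=np.array([.4566,-.0085]);a=.1117
r=np.array([[np.cos(a),-np.sin(a)],[np.sin(a),np.cos(a)]])
print(((pix2w(d,[(12,143),(322,143),(35,259)],.016)[:,:2]-c)@r).round(4))
E
python3 -m inch '[{"claw":0,"tx":0,"ty":0,"tz":0.04,"roll":0},{"claw":0,"tx":0,"ty":0,"tz":0.08,"roll":0},{"claw":0,"tx":0,"ty":0,"tz":0.105,"roll":0},{"claw":0,"tx":0,"ty":0,"tz":0.115,"roll":0},{"claw":0,"tx":0,"ty":0,"tz":0.12,"roll":0}]'
```

```text
[[ 0.0551  0.142 ]
 [ 0.0554 -0.1415]
 [-0.0581  0.1408]]
time_s: 6.05
position: [0.4683, -0.1129, 0.0409]
ee_rot: [0.0, 0.998, 0.056, 0.0]
ft_force: [0.1, -0.4, -1.2]
opening: 0.241
grasp_force: 30.0
```

```bash
python3 -m inch '[{"claw":0,"tx":-0.001,"ty":0,"tz":0.003,"roll":0},{"claw":0,"tx":-0.001,"ty":0,"tz":0.005,"roll":0},{"claw":0,"tx":-0.001,"ty":0,"tz":0.0065,"roll":0},{"claw":0,"tx":-0.001,"ty":0,"tz":0.0075,"roll":0},{"claw":0,"tx":-0.001,"ty":0,"tz":0.0075,"roll":0}]'
```

```text
time_s: 6.68
position: [0.4669, -0.1132, 0.034]
ee_rot: [0.0, 0.998, 0.056, 0.0]
ft_force: [-2.1, -0.1, 2.9]
opening: 0.234
grasp_force: 30.0
```

Contact is felt (z force -2.9 to +2.9), so I release and go up.

```bash
python3 -m inch '[{"claw":0.35,"tx":0,"ty":0,"tz":0,"roll":0},{"claw":0.5,"tx":0,"ty":0,"tz":0,"roll":0},{"claw":0.5,"tx":0,"ty":0,"tz":-0.02,"roll":0},{"claw":0.5,"tx":0,"ty":0,"tz":-0.07,"roll":0},{"claw":0.5,"tx":0,"ty":0,"tz":-0.125,"roll":0}]'
python3 -m inch '[{"claw":0.5,"tx":0,"ty":0,"tz":0,"roll":0}]'
python3 -c "
from h import *
go(.6731,.0679,.041,.086)"
```

```text
time_s: 7.3
position: [0.4662, -0.1129, 0.1593]
ee_rot: [-0.0, 0.998, 0.056, -0.001]
ft_force: [0.9, 0.3, -0.3]
opening: 0.497
grasp_force: 0.0
time_s: 7.42
position: [0.4698, -0.1138, 0.1626]
ee_rot: [0.002, 0.998, 0.056, 0.005]
ft_force: [0.5, -0.2, 0.4]
opening: 0.5
grasp_force: 0.0
t=7.42 pos [ 0.4698 -0.1138  0.1626] yaw 0.1119 SHIFT [ 0.2212 -0.1584  0.1232] roll 0.0259 open 0.50 grip 0.0
```

```bash
python3 -m inch '[{"claw":0.5,"tx":0.045,"ty":-0.032,"tz":0,"roll":0},{"claw":0.5,"tx":0.09,"ty":-0.064,"tz":0,"roll":0},{"claw":0.5,"tx":0.135,"ty":-0.096,"tz":0,"roll":0},{"claw":0.5,"tx":0.18,"ty":-0.128,"tz":0,"roll":0.015},{"claw":0.5,"tx":0.222,"ty":-0.158,"tz":0,"roll":0.026}]'
python3 -m inch '[{"claw":0.5,"tx":0,"ty":0,"tz":0,"roll":0},{"claw":0.5,"tx":0,"ty":0,"tz":0,"roll":0},{"claw":0.5,"tx":0,"ty":0,"tz":0,"roll":0}]' >/dev/null
python3 - <<'E'
from h import *
from station import status,eyes
go(.6731,.0679,.041,.086)
s=status.read_state();d=eyes.get_image("wrist");np.savez("w4.npz",**wristcam(s,d))
cv2.imwrite("pics/w4.png",d["img"][:,:,::-1])
print(w2pix(np.load("w4.npz"),[[.6731,.0679,.066]]))
E
```

```text
time_s: 8.05
position: [0.6703, 0.0701, 0.1564]
ee_rot: [0.0, 0.999, 0.043, -0.001]
ft_force: [1.3, 0.3, -0.1]
opening: 0.498
grasp_force: 0.0
t=8.43 pos [0.6686 0.0676 0.1581] yaw 0.0847 SHIFT [4.700e-03 1.000e-04 1.171e-01] roll -0.0013 open 0.50 grip 0.0
[[281.30728629 210.38465916]]
```

View pics/w4.png

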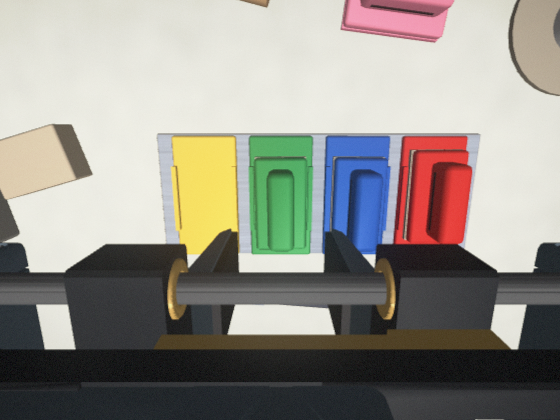

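The green ridge centre is at about (281,210), exactly as predicted. Descend and grip.

```bash
python3 -m inch '[{"claw":0.5,"tx":0.0045,"ty":0,"tz":0.04,"roll":0},{"claw":0.5,"tx":0.0045,"ty":0,"tz":0.08,"roll":0},{"claw":0.5,"tx":0.0045,"ty":0,"tz":0.105,"roll":0},{"claw":0.5,"tx":0.0045,"ty":0,"tz":0.115,"roll":0},{"claw":0.5,"tx":0.0045,"ty":0,"tz":0.117,"roll":0}]'
python3 -m inch '[{"claw":0.5,"tx":0,"ty":0,"tz":0,"roll":0},{"claw":0,"tx":0,"ty":0,"tz":0,"roll":0},{"claw":0,"tx":0,"ty":0,"tz":0,"roll":0},{"claw":0,"tx":0,"ty":0,"tz":0,"roll":0},{"claw":0,"tx":0,"ty":0,"tz":0,"roll":0}]' 30
python3 -c "
from h import *
go(.459,-.0434,.16,.112)"
```

```text
time_s: 9.1
position: [0.6741, 0.0686, 0.0417]
ee_rot: [0.0, 0.999, 0.043, 0.0]
ft_force: [-0.2, -0.3, 0.6]
opening: 0.5
grasp_force: 0.0
time_s: 9.72
position: [0.6744, 0.069, 0.0419]
ee_rot: [0.0, 0.999, 0.043, 0.0]
ft_force: [-0.2, -0.5, 3.1]
opening: 0.239
grasp_force: 30.0
t=9.72 pos [0.6744 0.069  0.0419] yaw 0.0858 SHIFT [-0.2241  0.0936 -0.1182] roll -0.0262 open 0.24 grip 30.0
```

```bash
python3 -m inch '[{"claw":0,"tx":0,"ty":0,"tz":-0.03,"roll":0},{"claw":0,"tx":0,"ty":0,"tz":-0.07,"roll":0},{"claw":0,"tx":0,"ty":0,"tz":-0.11,"roll":0},{"claw":0,"tx":-0.025,"ty":0.01,"tz":-0.12,"roll":0},{"claw":0,"tx":-0.065,"ty":0.027,"tz":-0.12,"roll":0}]' >/dev/null
python3 -m inch '[{"claw":0,"tx":-0.04,"ty":0.017,"tz":0,"roll":0},{"claw":0,"tx":-0.085,"ty":0.036,"tz":0,"roll":0},{"claw":0,"tx":-0.125,"ty":0.053,"tz":0,"roll":0},{"claw":0,"tx":-0.147,"ty":0.062,"tz":0,"roll":-0.015},{"claw":0,"tx":-0.159,"ty":0.067,"tz":0,"roll":-0.026}]' >/dev/null
python3 -m inch '[{"claw":0,"tx":0,"ty":0,"tz":0,"roll":0},{"claw":0,"tx":0,"ty":0,"tz":0,"roll":0},{"claw":0,"tx":0,"ty":0,"tz":0,"roll":0}]'
python3 -c "
from h import *
go(.459,-.0434,.0415,.112)"
```

```text
time_s: 11.35
position: [0.4599, -0.0434, 0.1613]
ee_rot: [-0.0, 0.998, 0.056, 0.0]
ft_force: [0.0, -0.8, -1.7]
opening: 0.238
grasp_force: 30.0
t=11.35 pos [ 0.4599 -0.0434  0.1613] yaw 0.1123 SHIFT [-9.000e-04 -1.000e-04  1.198e-01] roll 0.0003 open 0.24 grip 30.0
```

```bash
python3 -m inch '[{"claw":0,"tx":-0.001,"ty":0,"tz":0.04,"roll":0},{"claw":0,"tx":-0.001,"ty":0,"tz":0.08,"roll":0},{"claw":0,"tx":-0.001,"ty":0,"tz":0.105,"roll":0},{"claw":0,"tx":-0.001,"ty":0,"tz":0.115,"roll":0},{"claw":0,"tx":-0.001,"ty":0,"tz":0.12,"roll":0}]'
python3 -m inch '[{"claw":0,"tx":0,"ty":0,"tz":0.003,"roll":0},{"claw":0,"tx":0,"ty":0,"tz":0.005,"roll":0},{"claw":0,"tx":0,"ty":0,"tz":0.0065,"roll":0},{"claw":0,"tx":0,"ty":0,"tz":0.0075,"roll":0},{"claw":0,"tx":0,"ty":0,"tz":0.0075,"roll":0}]'
```

```text
time_s: 11.98
position: [0.4587, -0.0438, 0.0413]
ee_rot: [0.0, 0.998, 0.056, 0.0]
ft_force: [0.4, -0.2, -1.9]
opening: 0.241
grasp_force: 30.0
time_s: 12.6
position: [0.458, -0.0439, 0.034]
ee_rot: [0.0, 0.998, 0.056, 0.0]
ft_force: [-0.1, -0.5, -2.2]
opening: 0.239
grasp_force: 30.0
```

Not yet in contact; I'll go 2 mm lower.

```bash
python3 -m inch '[{"claw":0,"tx":0,"ty":0,"tz":0.0005,"roll":0},{"claw":0,"tx":0,"ty":0,"tz":0.001,"roll":0},{"claw":0,"tx":0,"ty":0,"tz":0.001,"roll":0}]'
```

```text
time_s: 12.98
position: [0.4581, -0.0439, 0.0339]
ee_rot: [0.0, 0.998, 0.056, 0.0]
ft_force: [-2.8, -0.4, 7.2]
opening: 0.242
grasp_force: 30.0
```

Contact. Release, up, then on to blue at (0.6788, 0.0005).

```bash
python3 -m inch '[{"claw":0.35,"tx":0,"ty":0,"tz":0,"roll":0},{"claw":0.5,"tx":0,"ty":0,"tz":0,"roll":0},{"claw":0.5,"tx":0,"ty":0,"tz":-0.02,"roll":0},{"claw":0.5,"tx":0,"ty":0,"tz":-0.07,"roll":0},{"claw":0.5,"tx":0,"ty":0,"tz":-0.125,"roll":0}]' >/dev/null
python3 -m inch '[{"claw":0.5,"tx":0,"ty":0,"tz":0,"roll":0},{"claw":0.5,"tx":0,"ty":0,"tz":0,"roll":0},{"claw":0.5,"tx":0,"ty":0,"tz":0,"roll":0}]'
python3 -c "
from h import *
go(.6788,.0005,.041,.086)"
```

```text
time_s: 13.98
position: [0.4569, -0.0437, 0.1563]
ee_rot: [-0.0, 0.998, 0.056, -0.002]
ft_force: [-0.6, -0.0, -0.2]
opening: 0.499
grasp_force: 0.0
t=13.97 pos [ 0.4569 -0.0437  0.1563] yaw 0.1117 SHIFT [ 0.2259 -0.0191  0.1145] roll 0.0257 open 0.50 grip 0.0
```

```bash
python3 -m inch '[{"claw":0.5,"tx":0.045,"ty":-0.004,"tz":0,"roll":0},{"claw":0.5,"tx":0.09,"ty":-0.008,"tz":0,"roll":0},{"claw":0.5,"tx":0.135,"ty":-0.012,"tz":0,"roll":0},{"claw":0.5,"tx":0.18,"ty":-0.016,"tz":0,"roll":0.015},{"claw":0.5,"tx":0.225,"ty":-0.019,"tz":0,"roll":0.026}]' >/dev/null
python3 -m inch '[{"claw":0.5,"tx":0,"ty":0,"tz":0,"roll":0},{"claw":0.5,"tx":0,"ty":0,"tz":0,"roll":0},{"claw":0.5,"tx":0,"ty":0,"tz":0,"roll":0}]' >/dev/null
python3 - <<'E'
from h import *
from station import status,eyes
go(.6788,.0005,.041,.086)
s=status.read_state();d=eyes.get_image("wrist");np.savez("w5.npz",**wristcam(s,d));t=eyes.get_image("top")["img"]
cv2.imwrite("pics/w5.png",d["img"][:,:,::-1])
print(w2pix(np.load("w5.npz"),[[.6788,.0005,.066],[.6906,-.0702,.066]]))
E
```

```text
t=14.97 pos [ 6.782e-01 -1.000e-04  1.576e-01] yaw 0.0855 SHIFT [ 0.0008 -0.0006  0.1166] roll -0.0005 open 0.50 grip 0.0
[[280.51187873 215.29422737]
 [370.2298147  208.35692607]]
```

View pics/w5.png

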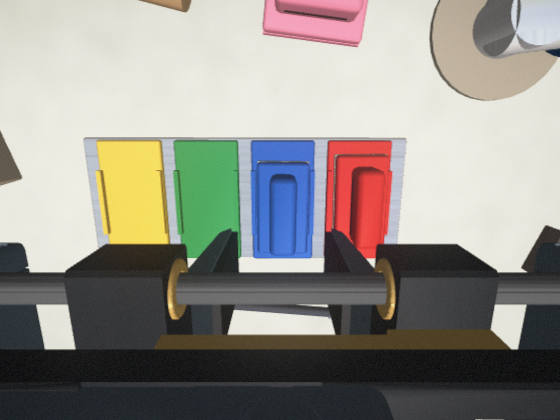

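The blue ridge centre is at about (283,215), about 2 mm right of the estimate; red is at about (369,208) as predicted. Correct and grip.

```bash
python3 -m inch '[{"claw":0.5,"tx":0.001,"ty":0.0015,"tz":0.04,"roll":0},{"claw":0.5,"tx":0.001,"ty":0.0015,"tz":0.08,"roll":0},{"claw":0.5,"tx":0.001,"ty":0.0015,"tz":0.105,"roll":0},{"claw":0.5,"tx":0.001,"ty":0.0015,"tz":0.115,"roll":0},{"claw":0.5,"tx":0.001,"ty":0.0015,"tz":0.117,"roll":0}]'
python3 -m inch '[{"claw":0.5,"tx":0,"ty":0,"tz":0,"roll":0},{"claw":0,"tx":0,"ty":0,"tz":0,"roll":0},{"claw":0,"tx":0,"ty":0,"tz":0,"roll":0},{"claw":0,"tx":0,"ty":0,"tz":0,"roll":0},{"claw":0,"tx":0,"ty":0,"tz":0,"roll":0}]' 30
python3 -c "
from h import *
go(.4513,.0263,.16,.112)"
```

```text
time_s: 15.7
position: [0.6806, -0.0014, 0.0413]
ee_rot: [0.0, 0.999, 0.043, 0.0]
ft_force: [0.1, -0.1, 0.6]
opening: 0.499
grasp_force: 0.0
time_s: 16.32
position: [0.6809, -0.0012, 0.0414]
ee_rot: [0.0, 0.999, 0.043, 0.0]
ft_force: [0.1, 0.0, 2.6]
opening: 0.237
grasp_force: 30.0
t=16.32 pos [ 0.6809 -0.0012  0.0414] yaw 0.0857 SHIFT [-0.2263 -0.0471 -0.1187] roll -0.0263 open 0.24 grip 30.0
```

```bash
python3 -m inch '[{"claw":0,"tx":0,"ty":0,"tz":-0.03,"roll":0},{"claw":0,"tx":0,"ty":0,"tz":-0.07,"roll":0},{"claw":0,"tx":0,"ty":0,"tz":-0.11,"roll":0},{"claw":0,"tx":-0.025,"ty":-0.005,"tz":-0.12,"roll":0},{"claw":0,"tx":-0.065,"ty":-0.013,"tz":-0.12,"roll":0}]' >/dev/null
python3 -m inch '[{"claw":0,"tx":-0.04,"ty":-0.008,"tz":0,"roll":0},{"claw":0,"tx":-0.085,"ty":-0.018,"tz":0,"roll":0},{"claw":0,"tx":-0.125,"ty":-0.027,"tz":0,"roll":0},{"claw":0,"tx":-0.147,"ty":-0.031,"tz":0,"roll":-0.015},{"claw":0,"tx":-0.159,"ty":-0.034,"tz":0,"roll":-0.026}]' >/dev/null
python3 -m inch '[{"claw":0,"tx":0,"ty":0,"tz":0,"roll":0},{"claw":0,"tx":0,"ty":0,"tz":0,"roll":0},{"claw":0,"tx":0,"ty":0,"tz":0,"roll":0}]' >/dev/null
python3 -c "
from h import *
go(.4525,.0263,.0415,.112)"
```

```text
t=17.95 pos [0.4544 0.0263 0.1608] yaw 0.1115 SHIFT [-0.0019 -0.0003  0.1193] roll -0.0005 open 0.24 grip 30.0
```

```bash
python3 -m inch '[{"claw":0,"tx":-0.002,"ty":0,"tz":0.04,"roll":0},{"claw":0,"tx":-0.002,"ty":0,"tz":0.08,"roll":0},{"claw":0,"tx":-0.002,"ty":0,"tz":0.105,"roll":0},{"claw":0,"tx":-0.002,"ty":0,"tz":0.115,"roll":0},{"claw":0,"tx":-0.002,"ty":0,"tz":0.12,"roll":0}]' >/dev/null
python3 -m inch '[{"claw":0,"tx":0,"ty":0,"tz":0.003,"roll":0},{"claw":0,"tx":0,"ty":0,"tz":0.005,"roll":0},{"claw":0,"tx":0,"ty":0,"tz":0.0065,"roll":0},{"claw":0,"tx":0,"ty":0,"tz":0.0075,"roll":0},{"claw":0,"tx":0,"ty":0,"tz":0.0075,"roll":0}]'
```

```text
time_s: 19.2
position: [0.4515, 0.0261, 0.0335]
ee_rot: [0.0, 0.998, 0.056, 0.0]
ft_force: [-0.2, -0.4, -3.0]
opening: 0.243
grasp_force: 30.0
```

```bash
python3 -m inch '[{"claw":0,"tx":0,"ty":0,"tz":0.0005,"roll":0},{"claw":0,"tx":0,"ty":0,"tz":0.001,"roll":0},{"claw":0,"tx":0,"ty":0,"tz":0.001,"roll":0}]'
```

```text
time_s: 19.58
position: [0.4515, 0.0261, 0.0334]
ee_rot: [0.0, 0.998, 0.056, 0.0]
ft_force: [-2.6, 0.1, 7.4]
opening: 0.239
grasp_force: 30.0
```

```bash
python3 -m inch '[{"claw":0.35,"tx":0,"ty":0,"tz":0,"roll":0},{"claw":0.5,"tx":0,"ty":0,"tz":0,"roll":0},{"claw":0.5,"tx":0,"ty":0,"tz":-0.02,"roll":0},{"claw":0.5,"tx":0,"ty":0,"tz":-0.07,"roll":0},{"claw":0.5,"tx":0,"ty":0,"tz":-0.125,"roll":0}]' >/dev/null
python3 -m inch '[{"claw":0.5,"tx":0,"ty":0,"tz":0,"roll":0},{"claw":0.5,"tx":0,"ty":0,"tz":0,"roll":0},{"claw":0.5,"tx":0,"ty":0,"tz":0,"roll":0}]' >/dev/null
python3 -c "
from h import *
go(.6896,-.0702,.041,.086)"
```

```text
t=20.57 pos [0.4502 0.0261 0.1558] yaw 0.1118 SHIFT [0.2275 0.1224 0.114 ] roll 0.0258 open 0.51 grip 0.0
```

```bash
python3 -m inch '[{"claw":0.5,"tx":0.045,"ty":0.024,"tz":0,"roll":0},{"claw":0.5,"tx":0.09,"ty":0.048,"tz":0,"roll":0},{"claw":0.5,"tx":0.135,"ty":0.072,"tz":0,"roll":0},{"claw":0.5,"tx":0.18,"ty":0.097,"tz":0,"roll":0.015},{"claw":0.5,"tx":0.227,"ty":0.122,"tz":0,"roll":0.026}]' >/dev/null
python3 -m inch '[{"claw":0.5,"tx":0,"ty":0,"tz":0,"roll":0},{"claw":0.5,"tx":0,"ty":0,"tz":0,"roll":0},{"claw":0.5,"tx":0,"ty":0,"tz":0,"roll":0}]' >/dev/null
python3 - <<'E'
from h import *
from station import status,eyes
go(.6896,-.0702,.041,.086)
s=status.read_state();d=eyes.get_image("wrist");np.savez("w6.npz",**wristcam(s,d))
cv2.imwrite("pics/w6.png",d["img"][:,:,::-1])
print(w2pix(np.load("w6.npz"),[[.6896,-.0702,.066]]))
E
```

```text
t=21.57 pos [ 0.6894 -0.0692  0.1571] yaw 0.0863 SHIFT [0.0003 0.001  0.1161] roll 0.0003 open 0.50 grip 0.0
[[282.5197353 216.0233527]]
```

View pics/w6.png

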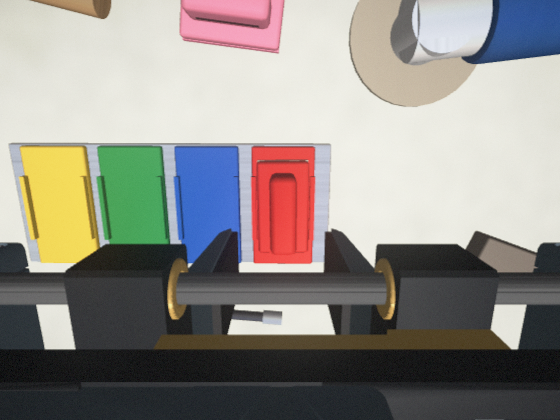

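The red ridge centre is at about (283,215), matching the prediction. Grip.

```bash
python3 -m inch '[{"claw":0.5,"tx":0,"ty":0.001,"tz":0.04,"roll":0},{"claw":0.5,"tx":0,"ty":0.001,"tz":0.08,"roll":0},{"claw":0.5,"tx":0,"ty":0.001,"tz":0.105,"roll":0},{"claw":0.5,"tx":0,"ty":0.001,"tz":0.114,"roll":0},{"claw":0.5,"tx":0,"ty":0.001,"tz":0.116,"roll":0}]'
python3 -m inch '[{"claw":0.5,"tx":0,"ty":0,"tz":0,"roll":0},{"claw":0,"tx":0,"ty":0,"tz":0,"roll":0},{"claw":0,"tx":0,"ty":0,"tz":0,"roll":0},{"claw":0,"tx":0,"ty":0,"tz":0,"roll":0},{"claw":0,"tx":0,"ty":0,"tz":0,"roll":0}]' 30
python3 -c "
from h import *
go(.444,.0958,.16,.112)"
```

```text
time_s: 22.25
position: [0.6907, -0.0706, 0.042]
ee_rot: [0.0, 0.999, 0.043, 0.0]
ft_force: [-1.3, -0.3, 0.8]
opening: 0.502
grasp_force: 0.0
time_s: 22.88
position: [0.691, -0.0708, 0.0419]
ee_rot: [0.0, 0.999, 0.043, 0.0]
ft_force: [-0.5, -0.1, 2.4]
opening: 0.239
grasp_force: 30.0
t=22.88 pos [ 0.691  -0.0708  0.0419] yaw 0.0857 SHIFT [-0.2317 -0.1871 -0.1183] roll -0.0263 open 0.24 grip 30.0
```

```bash
python3 -m inch '[{"claw":0,"tx":0,"ty":0,"tz":-0.03,"roll":0},{"claw":0,"tx":0,"ty":0,"tz":-0.07,"roll":0},{"claw":0,"tx":0,"ty":0,"tz":-0.11,"roll":0},{"claw":0,"tx":-0.025,"ty":-0.02,"tz":-0.12,"roll":0},{"claw":0,"tx":-0.06,"ty":-0.048,"tz":-0.12,"roll":0}]' >/dev/null
python3 -m inch '[{"claw":0,"tx":-0.045,"ty":-0.036,"tz":0,"roll":0},{"claw":0,"tx":-0.09,"ty":-0.073,"tz":0,"roll":0},{"claw":0,"tx":-0.13,"ty":-0.105,"tz":0,"roll":0},{"claw":0,"tx":-0.157,"ty":-0.127,"tz":0,"roll":-0.015},{"claw":0,"tx":-0.172,"ty":-0.139,"tz":0,"roll":-0.026}]' >/dev/null
python3 -m inch '[{"claw":0,"tx":0,"ty":0,"tz":0,"roll":0},{"claw":0,"tx":0,"ty":0,"tz":0,"roll":0},{"claw":0,"tx":0,"ty":0,"tz":0,"roll":0}]' >/dev/null
python3 -c "
from h import *
go(.444,.0958,.0415,.112)"
```

```text
t=24.50 pos [0.4447 0.0951 0.1613] yaw 0.1107 SHIFT [-0.0006 -0.0008  0.1198] roll -0.0013 open 0.24 grip 30.0
```

```bash
python3 -m inch '[{"claw":0,"tx":-0.001,"ty":-0.001,"tz":0.04,"roll":0},{"claw":0,"tx":-0.001,"ty":-0.001,"tz":0.08,"roll":0},{"claw":0,"tx":-0.001,"ty":-0.001,"tz":0.105,"roll":0},{"claw":0,"tx":-0.001,"ty":-0.001,"tz":0.115,"roll":0},{"claw":0,"tx":-0.001,"ty":-0.001,"tz":0.12,"roll":0}]' >/dev/null
python3 -m inch '[{"claw":0,"tx":0,"ty":0,"tz":0.003,"roll":0},{"claw":0,"tx":0,"ty":0,"tz":0.005,"roll":0},{"claw":0,"tx":0,"ty":0,"tz":0.0065,"roll":0},{"claw":0,"tx":0,"ty":0,"tz":0.0075,"roll":0},{"claw":0,"tx":0,"ty":0,"tz":0.0075,"roll":0}]'
```

```text
time_s: 25.75
position: [0.4425, 0.0965, 0.034]
ee_rot: [0.0, 0.998, 0.056, 0.0]
ft_force: [0.0, -0.1, -2.5]
opening: 0.243
grasp_force: 30.0
```

```bash
python3 -m inch '[{"claw":0,"tx":0,"ty":0,"tz":0.0005,"roll":0},{"claw":0,"tx":0,"ty":0,"tz":0.001,"roll":0},{"claw":0,"tx":0,"ty":0,"tz":0.001,"roll":0}]'
```

```text
time_s: 26.12
position: [0.4425, 0.0965, 0.0339]
ee_rot: [0.0, 0.998, 0.056, 0.0]
ft_force: [-2.2, -0.1, 7.5]
opening: 0.238
grasp_force: 30.0
```

```bash
python3 -m inch '[{"claw":0.35,"tx":0,"ty":0,"tz":0,"roll":0},{"claw":0.5,"tx":0,"ty":0,"tz":0,"roll":0},{"claw":0.5,"tx":0,"ty":0,"tz":-0.03,"roll":0},{"claw":0.5,"tx":0,"ty":0,"tz":-0.085,"roll":0},{"claw":0.5,"tx":0,"ty":0,"tz":-0.14,"roll":0}]' >/dev/null
python3 -m inch '[{"claw":0.5,"tx":0,"ty":0.05,"tz":-0.02,"roll":0},{"claw":0.5,"tx":0,"ty":0.1,"tz":-0.03,"roll":0},{"claw":0.5,"tx":0,"ty":0.15,"tz":-0.03,"roll":0},{"claw":0.5,"tx":0,"ty":0.2,"tz":-0.03,"roll":0},{"claw":0.5,"tx":0,"ty":0.25,"tz":-0.03,"roll":0}]' >/dev/null
python3 -m inch '[{"claw":0.5,"tx":-0.02,"ty":0.05,"tz":0,"roll":0},{"claw":0.5,"tx":-0.04,"ty":0.1,"tz":0,"roll":0},{"claw":0.5,"tx":-0.06,"ty":0.15,"tz":0,"roll":0},{"claw":0.5,"tx":-0.08,"ty":0.2,"tz":0,"roll":0},{"claw":0.5,"tx":-0.1,"ty":0.25,"tz":0,"roll":0}]' >/dev/null
python3 -m inch '[{"claw":0.5,"tx":0,"ty":0,"tz":0,"roll":0},{"claw":0.5,"tx":0,"ty":0,"tz":0,"roll":0},{"claw":0.5,"tx":0,"ty":0,"tz":0,"roll":0},{"claw":0.5,"tx":0,"ty":0,"tz":0,"roll":0}]'
python3 - <<'E'
from h import *
from station import eyes
t=eyes.get_image("top")["img"][:,:,::-1];s=eyes.get_image("scene")["img"][:,:,::-1]
cv2.imwrite("pics/end.png",np.vstack([cv2.resize(t[215:310,175:345],(540,300),interpolation=2),cv2.resize(s[130:230,230:410],(540,300),interpolation=2)]))
E
```

```text
time_s: 28.5
position: [0.3993, -0.4105, 0.2032]
ee_rot: [0.0, 0.998, 0.057, 0.0]
ft_force: [0.0, -0.0, -0.8]
opening: 0.501
grasp_force: 0.0
```

View pics/end.png

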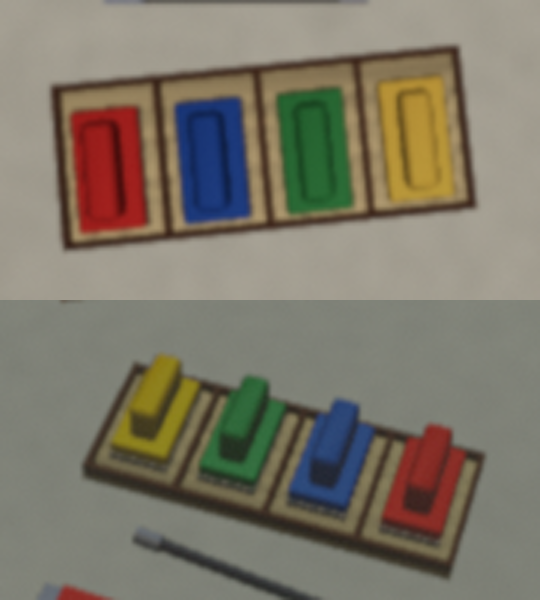

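All four stand in their bays in the order red, blue, green, yellow (base centres in the upper picture about (109,170), (213,160), (314,151), (416,140)). They look slightly towards the near wall, so I'll check against tolerance.

Run:
```python
from h import *
d=np.load("top.npz"); f=lambda p:np.array(p)/[540/170,300/95]+[175,215]-.35
c,a,e=fit(pix2w(d,f([(53,87),(458,47),(475,207),(66,247)]),.016),.114,.285);print(c,a)
r=np.array([[np.cos(a),-np.sin(a)],[np.sin(a),np.cos(a)]])
for p in [(71,113),(137,106),(147,226),(80,234)],[(175,103),(241,97),(252,216),(183,223)],[(277,93),(341,87),(353,208),(287,215)],[(377,82),(445,75),(456,198),(388,203)]:
    b,g,e=fit(pix2w(d,f(p),.026),.084,.046); print(((b-c)@r).round(4),round(g-a,3))
```

```text
[ 0.45628005 -0.00867801] 0.10778427188643343
[-0.0051  0.1058] 0.004
[-0.0053  0.0349] -0.006
[-0.006  -0.0347] -0.003
[-0.0052 -0.105 ] -0.013
```

All within tolerance (x about -5 mm, y within 1 mm). Handing in.

```bash
python3 -c "
from station import job
print(job.sign_off())"
```

```text
the job is handed in; nothing more can be done
None
```

All four blocks are upright in the rack in reverse order (left to right: red, blue, green, yellow), about 5 mm off bay centre lengthwise and within 1 mm across; released and handed in at about 28.6 s, with no verdict returned.

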